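Draw a dental surveyor's spring spindle down to the set mark and hold it

TASK

On the dental surveyor, press the lock button on top of its arm fully down to free the spring-loaded spindle, then draw the spindle down by its knob until its pointer is level with the sliding index set on the scale, without running down past it. Leave the index where it is set and the bottles and palette undisturbed. Finish still holding the knob there, since the spring would lift the spindle again.

Things in the scene. Friction and masses are not known exactly. Their poses are not given: they have to be found in the camera images.
- surveyor: Dental surveyor, fixed to the bench: white base 150 x 230 x 18 mm, steel column, level aluminium arm 32 mm wide along the surveyor's y, its top face 196 mm above the bench. Origin: centre of the base's underside, z up. Along y on the arm: column at -75 mm (cap 18 mm above the arm), lock button -22, spindle +55, upright scale plate +87 to +113. A cast of teeth is clamped below the spindle.
- button_top (a point): Centre of the top of the lock button: round, black, 22 mm across, on the arm between column and spindle; its top is 16 mm above the arm's top face when up, 10 mm when fully down; collar round it 32 mm across, 6 mm high. The spindle's knob, 77 mm away, reaches 73 mm higher.
- lock_button (a joint): Travel of the lock button, m: 0 up (spindle locked), 0.006 fully down (spindle free). It takes about 3 N to push and stays down by itself.
- knob_center (a point): Centre of the spindle's knob: upright black knurled cylinder 24 mm across, 22 mm tall, atop the 10 mm shaft; 78 mm above the arm's top face while the spindle is up. Clear on its sides along the surveyor's x, where the fingers can go; the scale stands 32 mm away towards +y. Below it: the pointer, 28 mm under the knob's centre, and a sleeve 8 mm high on the arm.
- spindle (a joint): How far the spindle is drawn straight down, m: 0 (up, where it rests) to 0.042. Its spring pushes up, about 3.5 N at the top to 8 N at 0.042. While locked it gives only 1 to 2 mm.
- pointer_tip (a point): Tip of the dark steel pointer (4 mm thick) that sticks out 30 mm from the spindle's axis towards the surveyor's +y, to the scale's edge. It moves with the spindle, and is level with the scale's top long mark (zero) while the spindle is up.
- index_mark (a point): Tip of the sliding index, the level the pointer must be brought to: a dark steel clip on the white scale plate (plate 26 x 3 x 62 mm; clip's beak 3.5 mm thick, block 14 x 14 x 12 mm, small steel screw on the outer edge), 35 mm from the spindle's axis towards the surveyor's +y. The scale has black marks every 5 mm, longer every 10 mm, counted down from zero.
- white_bottle: Bystander: white plastic dropper bottle, 38 mm across, 92 mm tall; origin at the centre of its underside.
- glass_bottle: Bystander: small amber glass bottle with a black nozzle cap, 28 mm across, 66 mm tall; origin at the centre of its underside.
- palette: Bystander: flat white ceramic mixing palette 75 x 120 x 12 mm; origin at the centre of its underside.

How it is judged:
By the outcome, as a careful person would: the job done as asked, in the order asked, and still so for the second after the job is handed in, while the arm keeps its last pose, push and grip.
It also fails if it takes over 43 s, if anything falls off the work surface, if the arm or the gripper's body presses on something with over 40 N, if the wrist force passes 120 N, or if a joint passes its speed limit or range.

ROBOT

A 6-joint arm with a two-finger parallel gripper is mounted at the origin on the work surface. World frame = base frame: x ahead of the robot, y to its left, z up, the work surface at z = 0. Lengths are in mm, angles in degrees, forces in N, time in s.
With the tool pointing down it reaches from about 300 to 850 mm from the base axis. Payload 4.2 kg.
Tool frame: the origin (TCP) lies at the very end of the fingers, on their centre line; the grasp point (between the pads) lies 19 mm behind it; z points along the fingers, y is the direction in which the jaws open and shut (so a half turn about z gives the same grasp; the last joint's range is limited). The gripper opens to 91 mm and grips with 3 to 60 N. Pads are 32 mm wide; open, the fingers measure 118 mm over their backs; the gripper's body (76 mm by 178 mm) begins 60 mm behind the grasp point.
Start: joints at [-72.307, 18.312, 89.639, -0, 72.044, -1.146], TCP at [185.675, -544.213, 213.976] pointing down, gripper open.
Joint ranges: [-177.97, 177.97], [-48.28, 115.42], [12.27, 149.76], [-77.06, 257.06], [2.81, 150.46], [-146.56, 146.56]. Speed limits (degrees/s): [147.25, 147.25, 180, 180, 180, 180].

INTERFACE

Orientations are given as [roll, pitch, yaw] about the fixed x, y, z axes, in that order (R = Rz(yaw) Ry(pitch) Rx(roll)).
In Python, from bench import r gives the robot as it stands. The module is installed in compiled form; this text tells all that it offers.
- The arm moves only by the shell command python3 -m creep 'ROWS' [OPENING] [FORCE]. ROWS is JSON, a list of rows, each an object with "xyz": the shift along the tool's x, y, z in cm, a list of three; "yaw": the turn about the tool's z in rad. In form: [{"xyz": [x, y, z], "yaw": yaw}, ...]. A call has exactly 5 rows; each row shifts and turns the commanded pose from where the row before left it, along the tool's axes as they then stand; what a row does not reach is not made up. A row lasts 1/10 s, in which the tool goes at most 50 mm and 8.59 degrees, less where a joint would pass 70% of its speed; a pose out of reach is approached as far as the arm can. A call with a gripper value outside its range is refused whole. OPENING is the closure in counts, from 0 (fully open) to 255 (shut), set as the call begins (- or left out, the last holds). The fingers move at their own pace and stop on an object; FORCE is the grip in N (left out, the last holds). Time passes only in rows, so rows that do not move let the fingers close, or fill a call up. It gives the time, the measured TCP pose, the force and the opening at its end, in the units of the state.
- r.observe(): the state, without advancing time (a new reading comes with each control period).
- r.read_camera(name): name is "scene" or "top"; returns the picture (400x640x3 uint8, red, green, blue); there is no depth.
- r.get_calibration(name): a dict with "fx", "fy", "cx", "cy" (pixels), "dist" ([k1, k2, p1, p2, k3] as OpenCV has them; the pictures are not rectified), "extrinsics" (4x4, takes a point from camera to world coordinates). Camera axes: x right, y down, z forward; pixel columns grow to the right and rows downward; lengths in mm; the calibration is good to about 2 mm. A picture is of the moment at which its call begins. get_calibration takes no time and is no camera call.
- r.hand_in(): hands the job in, once; it reports no verdict.
Trained networks look in the newest picture that a camera, given by its name, has taken for a name from the list of things; names that differ only in an ending like _2 or _b are one class to them, and where a whole thing is asked for, a point or a joint stands for the part that bears it (a point fixed in the world has none). Each returns a list of dicts, best first, with "p" (0 to 1); they miss things now and then, are a little off and sometimes report something else, mostly with a low value. They report only what shows in the picture. A call takes as long as a camera call.
- r.trace(label, camera): "mask" (400x640 bool, what is visible of it).
- r.mark_of(label, camera): "point" ([x, y, z] in mm, in world coordinates, good to about 4 mm: a listed point, or the origin of a listed thing).
The state is a dict: "time": time; "joints": joint angles; "dq": joint speeds; "tau": joint torques, N m; "tool_pos": TCP position; "tool_rot": TCP orientation; "contact_force": force on the tool from outside, world axes, zero at the start; "torque": the same for the moment, N m; "opening": opening from 0.0 (shut) to 1.0 (fully open).
Only numpy, scipy, OpenCV 4.12 (cv2) and the standard library are available. Lean on these libraries where they do the work, as an engineer would, in place of code of your own. Each camera call takes 0.05 s, during which the arm holds its last target. There are 200 camera calls.

## Working session

There is one attempt and no reset: what is moved stays moved. The work goes in short steps, Python scripts to look and compute and a shell command to move; the robot and the scene stay as the last step left them, time stands still between calls to the robot, and variables do not carry over. Pictures are saved under pics/ and viewed, about 8 in all and at most 12, crops included, and the job is handed in when it is done.

```bash
mkdir -p pics
python3 - <<'E'
from bench import r
import cv2,numpy as np
ims=[r.read_camera(c) for c in("scene","top")]
for c,i in zip(("scene","top"),ims):
    cv2.imwrite(f"pics/{c}0.png",cv2.cvtColor(i,cv2.COLOR_RGB2BGR))
    for l in ["surveyor","button_top","knob_center","pointer_tip","index_mark","white_bottle","glass_bottle","palette"]:
        print(c,l,[(round(d["p"],2),np.round(d["point"],1).tolist()) for d in r.mark_of(l,c)[:2]])
    k=r.get_calibration(c);print(k["fx"],k["cx"],k["cy"],k["dist"],np.round(k["extrinsics"],3).tolist())
print(r.observe())
E
```

```text
scene surveyor [(0.55, [588.7, -56.7, 1.5]), (0.2, [593.0, -73.6, 213.0])]
scene button_top [(0.67, [595.2, -72.3, 212.7])]
scene knob_center [(0.92, [579.0, -0.2, 270.1])]
scene pointer_tip [(0.65, [596.0, -74.1, 210.8]), (0.59, [571.2, 35.1, 246.5])]
scene index_mark [(0.5, [572.1, 37.3, 213.5])]
scene white_bottle [(0.79, [593.8, 138.7, -0.4])]
scene glass_bottle [(0.57, [476.2, 131.0, 0.3])]
scene palette [(0.59, [583.1, -253.8, 2.2]), (0.23, [475.1, 130.2, 0.9])]
510.1292659716256 318.40188958429474 198.5370347264318 [-0.15002958  0.          0.          0.          0.        ] [[-0.835, 0.364, -0.413, 979.183], [0.551, 0.528, -0.647, 714.002], [-0.018, -0.767, -0.641, 809.956], [0.0, 0.0, 0.0, 1.0]]
top surveyor [(0.72, [595.3, -50.6, 0.3])]
top button_top [(0.37, [592.1, -69.4, 214.6])]
top knob_center []
top pointer_tip [(0.6, [574.1, 33.9, 243.8])]
top index_mark [(0.55, [569.9, 31.9, 210.5])]
top white_bottle [(0.75, [601.5, 131.1, -1.4])]
top glass_bottle [(0.53, [480.0, 125.4, -0.7])]
top palette [(0.6, [586.0, -255.5, 2.8])]
483.4154946553565 308.3821110586379 197.58830819932507 [-0.11117917  0.          0.          0.          0.        ] [[-0.004, -0.998, 0.064, 523.128], [-1.0, 0.004, -0.01, 58.928], [0.01, -0.064, -0.998, 1292.388], [0.0, 0.0, 0.0, 1.0]]
{'time': 0.9, 'joints': array([-7.23065593e+01,  1.83107274e+01,  8.96392637e+01,  6.27305235e-04,
        7.20444949e+01, -1.14532127e+00]), 'dq': array([ 0.0587839 , -0.05891254,  0.02644713,  0.01236843, -0.04429689,
        0.07194279]), 'tau': array([-2.99823705e-04, -4.12343287e+01, -2.32229894e+01,  7.27642304e-02,
        3.76451702e-02,  1.18117526e-06]), 'tool_pos': array([ 185.68366776, -544.20396325,  213.9859009 ]), 'tool_rot': array([ 1.79994475e+02, -4.86437828e-04,  1.88385686e+01]), 'contact_force': array([ 0.29238943, -0.72830926,  0.88115482]), 'torque': array([-0.03083754,  0.01972125,  0.01266568]), 'opening': 1.002573136783957}
```

View pics/scene0.png

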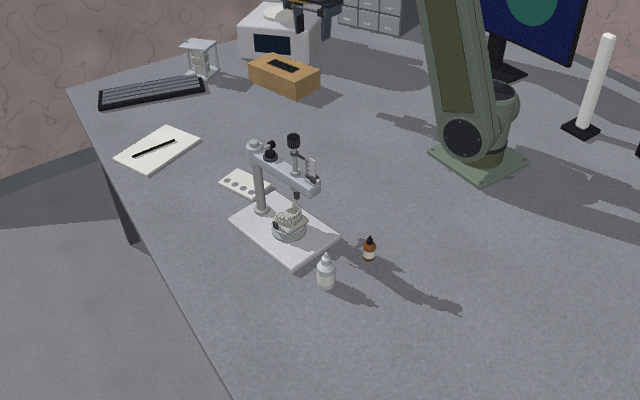

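View pics/top0.png

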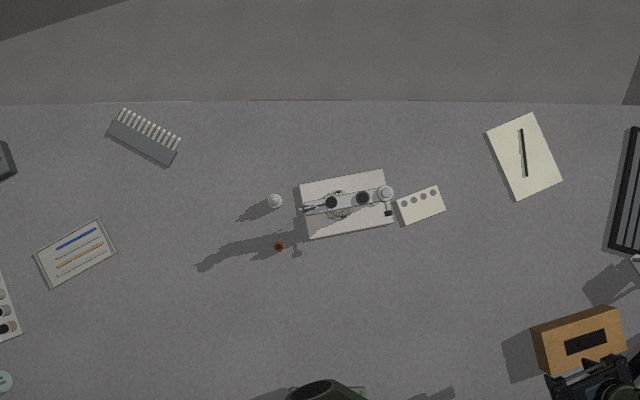

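```bash
cat > h.py <<'E'
from bench import r
import cv2,numpy as np
def cal(c):
    k=r.get_calibration(c);K=np.array([[k["fx"],0,k["cx"]],[0,k["fy"],k["cy"]],[0,0,1]]);return K,np.array(k["dist"]),np.array(k["extrinsics"])
def proj(c,P):
    K,d,E=cal(c);W=np.linalg.inv(E);return cv2.projectPoints(np.float64(P).reshape(-1,3),cv2.Rodrigues(W[:3,:3])[0],W[:3,3],K,d)[0].reshape(-1,2)
def atz(c,uv,z):
    K,d,E=cal(c);n=cv2.undistortPoints(np.float64(uv).reshape(-1,1,2),K,d).reshape(-1,2)
    D=np.c_[n,np.ones(len(n))]@E[:3,:3].T;o=E[:3,3];return o+D*((z-o[2])/D[:,2])[:,None]
def crop(c,x,y,w,h,s,name,im=None):
    im=r.read_camera(c) if im is None else im
    cv2.imwrite(f"pics/{name}.png",cv2.cvtColor(cv2.resize(im[y:y+h,x:x+w],None,fx=s,fy=s,interpolation=cv2.INTER_CUBIC),cv2.COLOR_RGB2BGR))
E
python3 - <<'E'
from h import *
a=r.read_camera("top");b=r.read_camera("scene")
A=cv2.resize(a[165:245,290:400],None,fx=7,fy=7,interpolation=cv2.INTER_CUBIC)
cv2.imwrite("pics/t1.png",A[:,:,::-1])
crop("scene",240,125,90,75,8,"s1",b)
for l in["button_top","knob_center","surveyor","pointer_tip","index_mark"]:
  for c in("top","scene"):
    for t in r.trace(l,c)[:1]:
        v,u=np.nonzero(t["mask"]);print(l,c,round(t["p"],2),u.min(),u.max(),v.min(),v.max(),u.mean().round(2),v.mean().round(2),len(u))
E
```

```text
knob_center top 0.44 326 336 196 207 331.01 201.56 99
knob_center scene 0.84 287 302 133 199 294.1 154.03 360
surveyor top 0.85 299 393 169 238 346.23 203.51 4925
surveyor scene 0.9 227 341 133 272 283.57 208.08 7628
pointer_tip top 0.47 320 336 197 207 330.26 202.15 104
pointer_tip scene 0.9 287 304 133 199 294.37 153.22 389
index_mark scene 0.42 306 320 175 183 313.67 179.19 75
```

View pics/t1.png

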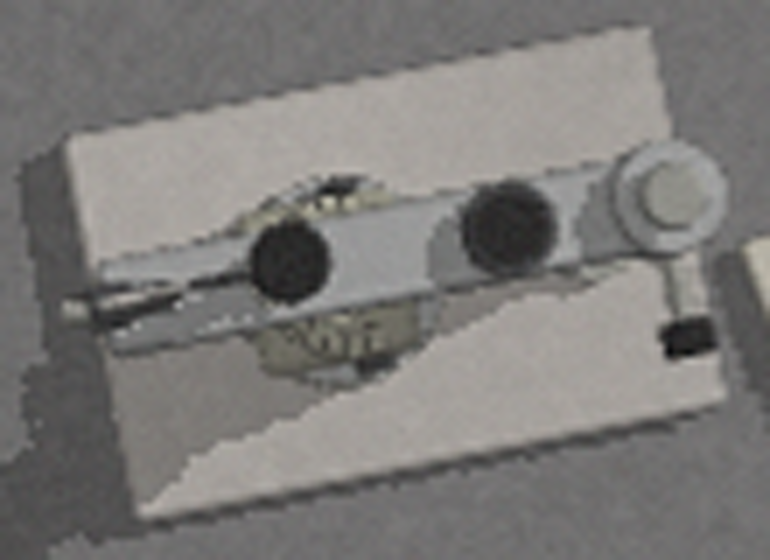

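View pics/s1.png

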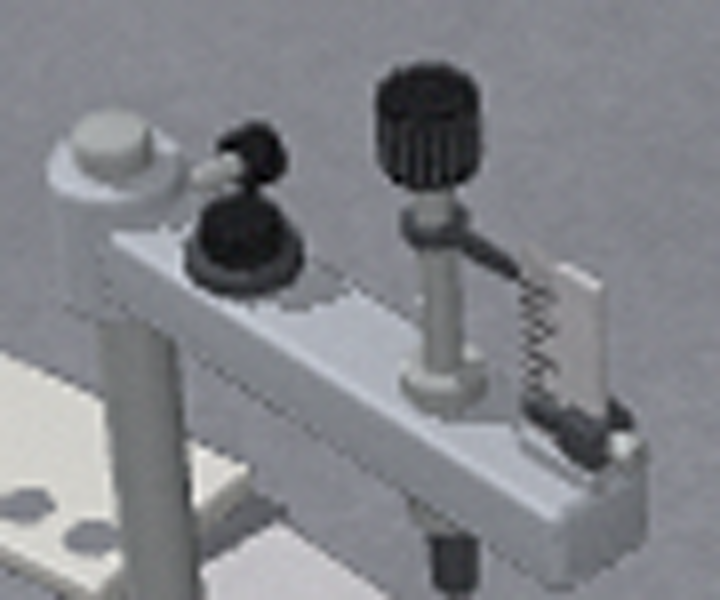

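Run:
```python
from h import *
from scipy.optimize import least_squares as L
ct=lambda p:(np.array(p,float)+.5)/7-.5+[290,165]
cs=lambda p:(np.array(p,float)+.5)/8-.5+[240,125]
print("knob",atz("top",ct([290,262]),283), "but",atz("top",ct([512,228]),207))
T=[([0,55,285],[290,260]),([0,-22,205],[510,228]),([-75,115,18],[68,140]) ,([75,115,18],[140,520]),([75,-115,18],[724,398]),([-75,-115,18],[650,30])]
# sign of x ambiguous: test both
S=[([0,55,274],[428,127]),([0,-22,212],[242,222]),([0,85,246],[523,275])]
def w(p,P):
    c,s=np.cos(p[2]),np.sin(p[2]);P=np.array(P,float);return np.c_[c*P[:,0]-s*P[:,1]+p[0],s*P[:,0]+c*P[:,1]+p[1],P[:,2]]
A=[a for a,_ in T];a=ct([b for _,b in T]);B=[q for q,_ in S];b=cs([q for _,q in S])
for f in(1,-1):
  A2=[[x*f,y,z] for x,y,z in A]
  g=lambda p:np.r_[(proj("top",w(p,A2))-a+p[3:5]).ravel(),(proj("scene",w(p,B))-b+p[5:7]).ravel(),p[3:]*.5]
  s=L(g,[595,-53,.2,0,0,0,0],x_scale=[1,1,.01,1,1,1,1]);print(f,s.cost,s.x,np.degrees(s.x[2]));print(s.fun.round(2))
  if f==1 or s.cost<best.cost: best=s
p=best.x
print("button,knob",w(p,[[0,-22,212],[0,55,274],[0,90,246]]))
for d in range(0,45,5):
    q=proj("scene",w(p,[[0,90,246-d]]))+p[5:7]; print(d,((q-[240,125]+.5)*8-.5).round(1))
```

```text
knob [[578.4066058    1.44725336 283.        ]] but [[593.27132648 -74.59428724 207.        ]]
1 6171.266097917474 [ 5.94763484e+02 -5.16054507e+01  1.97726647e-01  7.21739560e-01
  2.10834179e+00  2.43572021e+00 -6.69487910e-01] 11.328902362625515
[  0.34  -0.31   0.25  -0.4    9.85  55.42 -11.8  -54.54 -10.61 -54.22
  11.79  53.53   0.07   0.43  -0.24  -0.53  -0.43   0.27   0.36   1.05
   1.22  -0.33]
-1 4.808609256068243 [ 5.89111217e+02 -5.17523426e+01  1.91255523e-01  6.47887150e-01
 -6.90876240e-02  2.70353681e-01  1.82515529e-01] 10.958134274088037
[ 0.32  0.05  0.28 -0.02 -1.4  -0.62 -0.68  0.87  1.11  1.22  0.21 -1.48
  0.27  0.37  0.   -0.64 -0.34  0.22  0.32 -0.03  0.14  0.09]
button,knob [[593.29323381 -73.35120217 212.        ]
 [578.65617487   2.24480635 274.        ]
 [572.00296625  36.60662841 246.        ]]
0 [[534.7 285.3]]
5 [[535.4 302.4]]
10 [[536.1 319.4]]
15 [[536.8 336.3]]
20 [[537.4 353. ]]
25 [[538.1 369.7]]
30 [[538.8 386.3]]
35 [[539.4 402.7]]
40 [[540.1 419.1]]
```

```bash
M="python3 -m creep"
python3 -m creep '[{"xyz":[0,0,-1.5],"yaw":0},{"xyz":[0,0,-3],"yaw":0},{"xyz":[1,-0.6,-3],"yaw":0},{"xyz":[2.6,-1.5,-1],"yaw":0},{"xyz":[3,-1.75,0],"yaw":0}]' 255 20
python3 -m creep '[{"xyz":[3,-1.75,0],"yaw":0},{"xyz":[3,-1.75,0],"yaw":0},{"xyz":[3,-1.75,0],"yaw":0},{"xyz":[3,-1.75,0],"yaw":0},{"xyz":[3,-1.75,0],"yaw":0}]'
python3 -m creep '[{"xyz":[3,-1.75,0],"yaw":0},{"xyz":[3,-1.75,0],"yaw":0},{"xyz":[3,-1.75,0],"yaw":0},{"xyz":[3,-1.75,0],"yaw":0},{"xyz":[3,-1.75,0],"yaw":0}]'
python3 -m creep '[{"xyz":[3,-1.75,0],"yaw":0},{"xyz":[3,-1.75,0],"yaw":0},{"xyz":[1,-0.6,0],"yaw":0},{"xyz":[0,0,0],"yaw":0},{"xyz":[0,0,0],"yaw":-0.13}]'
python3 -m creep '[{"xyz":[0,0,0],"yaw":-0.13},{"xyz":[0,0,0],"yaw":-0.13},{"xyz":[0,0,0],"yaw":-0.13},{"xyz":[0,0,0],"yaw":-0.13},{"xyz":[0,0,0],"yaw":-0.13}]'
python3 -m creep '[{"xyz":[0,0,0],"yaw":-0.13},{"xyz":[0,0,0],"yaw":-0.13},{"xyz":[0,0,0],"yaw":-0.13},{"xyz":[0,0,0],"yaw":-0.13},{"xyz":[0,0,0],"yaw":-0.13}]'
```

```text
time: 2.0
tool_pos: [236.2, -487.3, 301.1]
tool_rot: [179.7, -0.0, 18.7]
contact_force: [0.5, 0.1, 0.7]
opening: 0.593
time: 2.5
tool_pos: [350.2, -354.1, 299.1]
tool_rot: [180.0, -0.0, 18.8]
contact_force: [0.3, -0.4, 0.5]
opening: 0.149
time: 3.0
tool_pos: [463.9, -222.7, 299.1]
tool_rot: [180.0, -0.0, 18.8]
contact_force: [0.0, -0.6, 0.4]
opening: 0.005
time: 3.5
tool_pos: [515.5, -163.2, 298.8]
tool_rot: [180.0, 0.1, 26.5]
contact_force: [0.8, -0.7, 0.1]
opening: 0.006
time: 4.0
tool_pos: [515.0, -164.1, 299.1]
tool_rot: [-180.0, 0.1, 63.7]
contact_force: [-0.6, 0.2, -0.6]
opening: 0.006
time: 4.5
tool_pos: [514.9, -164.1, 299.1]
tool_rot: [-180.0, 0.0, 101.0]
contact_force: [-0.2, 0.8, 0.3]
opening: 0.005
```

```bash
python3 -m creep '[{"xyz":[1.5,1.9,0],"yaw":0},{"xyz":[2,2.6,0],"yaw":0},{"xyz":[2,2.6,0],"yaw":0},{"xyz":[1.4,1.7,0],"yaw":0},{"xyz":[0.5,0.6,0],"yaw":0}]'
python3 -m creep '[{"xyz":[0,0,1],"yaw":0},{"xyz":[0,0,2],"yaw":0},{"xyz":[0,0,2],"yaw":0},{"xyz":[0,0,1.5],"yaw":0},{"xyz":[0,0,0.5],"yaw":0}]'
python3 -m creep '[{"xyz":[0,0,0],"yaw":0},{"xyz":[0,0,0],"yaw":0},{"xyz":[0,0,0],"yaw":0},{"xyz":[0,0,0],"yaw":0},{"xyz":[0,0,0],"yaw":0}]'
python3 - <<'E'
from h import *
a=r.read_camera("scene");b=r.read_camera("top")
A=cv2.resize(a[95:195,235:335],None,fx=5.5,fy=5.5,interpolation=2)
crop("scene",235,110,95,75,8,"s2",a);print(r.observe()["tool_pos"])
E
```

```text
time: 5.0
tool_pos: [595.0, -72.4, 298.7]
tool_rot: [-180.0, 0.0, 100.8]
contact_force: [-0.3, 0.2, -0.7]
opening: 0.006
time: 5.5
tool_pos: [592.3, -73.8, 226.7]
tool_rot: [-179.7, -0.0, 100.7]
contact_force: [-0.1, -0.4, -0.6]
opening: 0.007
time: 6.0
tool_pos: [594.8, -72.3, 229.5]
tool_rot: [179.9, 0.0, 100.8]
contact_force: [0.7, -0.4, 0.5]
opening: 0.003
[594.76106223 -72.24365314 229.16955429]
```

View pics/s2.png

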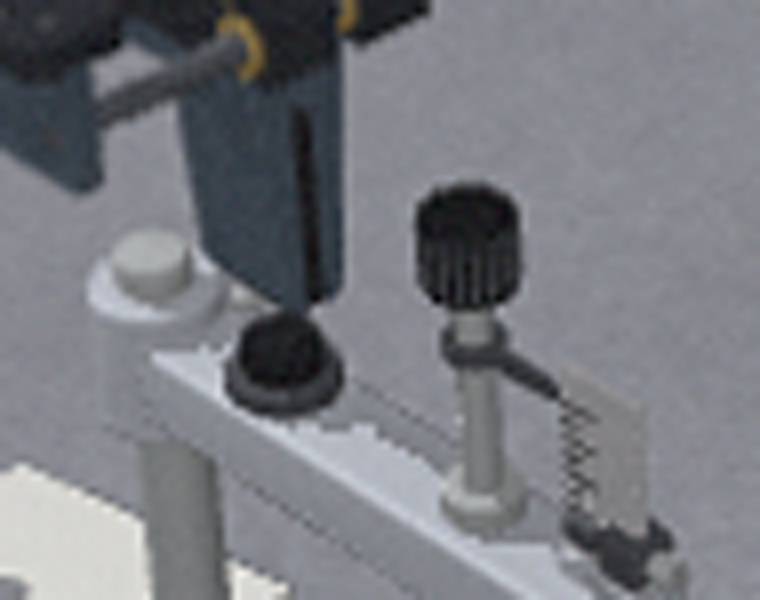

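```bash
python3 -m creep '[{"xyz":[0,0,0.5],"yaw":0},{"xyz":[0,0,0.5],"yaw":0},{"xyz":[0,0,0.4],"yaw":0},{"xyz":[0,0,0.2],"yaw":0},{"xyz":[0,0,0],"yaw":0}]'
python3 -m creep '[{"xyz":[0,0,0.2],"yaw":0},{"xyz":[0,0,0.1],"yaw":0},{"xyz":[0,0,0.1],"yaw":0},{"xyz":[0,0,0],"yaw":0},{"xyz":[0,0,0],"yaw":0}]'
python3 -m creep '[{"xyz":[0,0,0.1],"yaw":0},{"xyz":[0,0,0.1],"yaw":0},{"xyz":[0,0,0],"yaw":0},{"xyz":[0,0,0],"yaw":0},{"xyz":[0,0,0],"yaw":0}]'
```

```text
time: 6.6
tool_pos: [594.5, -72.3, 212.5]
tool_rot: [-180.0, -0.0, 100.8]
contact_force: [-0.2, -1.2, 0.4]
opening: 0.006
time: 7.1
tool_pos: [594.9, -72.3, 209.2]
tool_rot: [180.0, 0.0, 100.8]
contact_force: [-0.2, 0.1, 1.7]
opening: 0.008
time: 7.6
tool_pos: [594.8, -72.3, 206.8]
tool_rot: [180.0, 0.0, 100.8]
contact_force: [1.3, -0.0, 0.3]
opening: 0.005
```

```bash
python3 -m creep '[{"xyz":[0,0,0.1],"yaw":0},{"xyz":[0,0,0.05],"yaw":0},{"xyz":[0,0,0],"yaw":0},{"xyz":[0,0,0],"yaw":0},{"xyz":[0,0,0],"yaw":0}]'
python3 -m creep '[{"xyz":[0,0,0.05],"yaw":0},{"xyz":[0,0,0.05],"yaw":0},{"xyz":[0,0,0],"yaw":0},{"xyz":[0,0,0],"yaw":0},{"xyz":[0,0,0],"yaw":0}]'
```

```text
time: 8.1
tool_pos: [594.8, -72.3, 206.3]
tool_rot: [179.9, 0.0, 100.8]
contact_force: [-0.3, -0.1, 4.6]
opening: 0.004
time: 8.6
tool_pos: [594.8, -72.3, 206.2]
tool_rot: [179.9, 0.0, 100.8]
contact_force: [-2.1, 0.3, 9.3]
opening: 0.007
```

```bash
python3 -m creep '[{"xyz":[0,0,-1],"yaw":0},{"xyz":[0,0,-2.5],"yaw":0},{"xyz":[0,0,-3],"yaw":0},{"xyz":[0,0,-3],"yaw":0},{"xyz":[0,0,-1.5],"yaw":0}]'
python3 -m creep '[{"xyz":[1.2,0,0],"yaw":0},{"xyz":[2,-0.1,0],"yaw":0},{"xyz":[2,-0.1,0],"yaw":0},{"xyz":[1.6,0,0],"yaw":0},{"xyz":[0.8,0,0],"yaw":0}]' 0
python3 -m creep '[{"xyz":[0,0,0],"yaw":0},{"xyz":[0,0,0],"yaw":0},{"xyz":[0,0,0],"yaw":0},{"xyz":[0,0,0],"yaw":0},{"xyz":[0,0,0],"yaw":0}]'
python3 -m creep '[{"xyz":[0,0,0],"yaw":0},{"xyz":[0,0,0],"yaw":0},{"xyz":[0,0,0],"yaw":0},{"xyz":[0,0,0],"yaw":0},{"xyz":[0,0,0],"yaw":0}]'
python3 - <<'E'
from h import *
a=r.read_camera("scene")
crop("scene",235,90,100,95,6,"s3",a)
for l in["button_top","knob_center","index_mark","pointer_tip"]:
  for c in("scene","top"):
    if c=="top": r.read_camera(c)
    print(l,c,[(round(d["p"],2),np.round(d["point"],1).tolist()) for d in r.mark_of(l,c)[:2]])
E
```

```text
time: 9.1
tool_pos: [595.1, -72.4, 317.3]
tool_rot: [179.8, 0.1, 100.8]
contact_force: [-0.3, 0.7, -0.3]
opening: 0.001
time: 9.6
tool_pos: [577.6, 3.8, 313.5]
tool_rot: [-179.9, -0.0, 100.9]
contact_force: [-0.2, -0.1, -0.2]
opening: 0.408
time: 10.1
tool_pos: [578.6, 1.5, 314.4]
tool_rot: [-180.0, 0.0, 100.7]
contact_force: [0.8, -0.1, -0.2]
opening: 0.85
time: 10.6
tool_pos: [578.5, 2.0, 314.5]
tool_rot: [180.0, 0.0, 100.8]
contact_force: [0.7, 0.1, 0.7]
opening: 1.0
button_top scene [(0.37, [596.0, -73.2, 205.4]), (0.36, [571.5, 34.1, 246.2])]
button_top top [(0.17, [477.9, 126.6, -2.9])]
knob_center scene [(0.79, [580.9, -0.4, 271.4]), (0.45, [582.5, -255.6, -0.9])]
knob_center top []
index_mark scene [(0.51, [575.8, 40.8, 213.7])]
index_mark top []
pointer_tip scene [(0.66, [573.8, 34.1, 246.9])]
pointer_tip top []
```

View pics/s3.png

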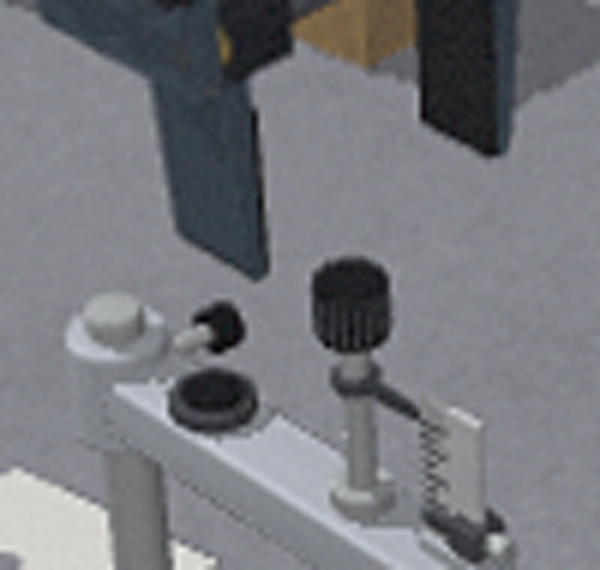

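```bash
python3 -m creep '[{"xyz":[0,0,1],"yaw":0},{"xyz":[0,0,1.5],"yaw":0},{"xyz":[0,0,1.5],"yaw":0},{"xyz":[0,0,1.2],"yaw":0},{"xyz":[0,0,0.8],"yaw":0}]'
python3 -m creep '[{"xyz":[0,0,0],"yaw":0},{"xyz":[0,0,0],"yaw":0},{"xyz":[0,0,0],"yaw":0},{"xyz":[0,0,0],"yaw":0},{"xyz":[0,0,0],"yaw":0}]' 255 40
python3 -m creep '[{"xyz":[0,0,0],"yaw":0},{"xyz":[0,0,0],"yaw":0},{"xyz":[0,0,0],"yaw":0},{"xyz":[0,0,0],"yaw":0},{"xyz":[0,0,0],"yaw":0}]'
python3 -m creep '[{"xyz":[0,0,0],"yaw":0},{"xyz":[0,0,0],"yaw":0},{"xyz":[0,0,0],"yaw":0},{"xyz":[0,0,0],"yaw":0},{"xyz":[0,0,0],"yaw":0}]'
python3 - <<'E'
from h import *
a=r.read_camera("scene");crop("scene",255,110,75,75,8,"s4",a);cv2.imwrite("pics/raw4.png",a[:,:,::-1]);o=r.observe();print(o["opening"]*91,o["tool_pos"],o["contact_force"])
E
```

```text
time: 11.75
tool_pos: [577.9, 2.0, 252.9]
tool_rot: [-179.9, -0.0, 100.8]
contact_force: [0.0, -0.9, 0.2]
opening: 1.002
time: 12.25
tool_pos: [578.7, 2.0, 254.9]
tool_rot: [179.9, 0.0, 100.8]
contact_force: [1.4, 0.5, 0.1]
opening: 0.593
time: 12.75
tool_pos: [579.2, 2.1, 254.5]
tool_rot: [179.9, 0.0, 100.8]
contact_force: [2.8, 1.2, -0.9]
opening: 0.254
time: 13.25
tool_pos: [579.2, 2.1, 254.5]
tool_rot: [179.9, 0.0, 100.8]
contact_force: [5.5, 0.6, -2.0]
opening: 0.248
22.84563751522599 [579.19894126   2.11713129 254.46248695] [ 5.1510956   1.0075887  -3.26857144]
```

View pics/s4.png

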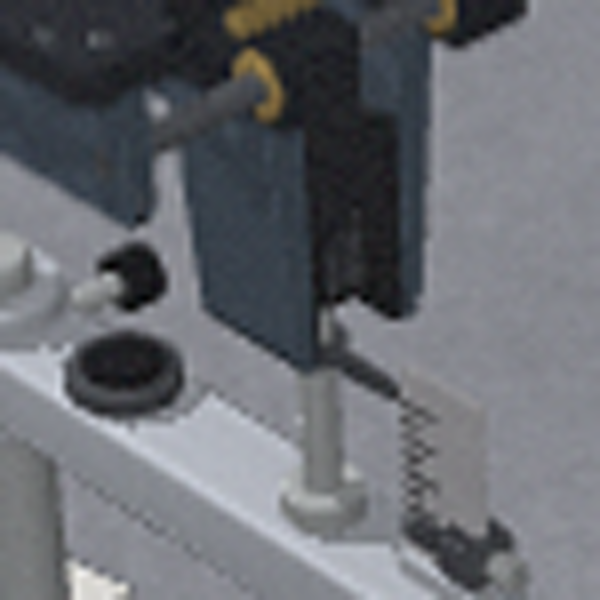

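```bash
python3 -m creep '[{"xyz":[0,0,0.1],"yaw":0},{"xyz":[0,0,0.3],"yaw":0},{"xyz":[0,0,0.3],"yaw":0},{"xyz":[0,0,0.3],"yaw":0},{"xyz":[0,0,0.2],"yaw":0}]'
python3 -m creep '[{"xyz":[0,0,0.3],"yaw":0},{"xyz":[0,0,0.4],"yaw":0},{"xyz":[0,0,0.4],"yaw":0},{"xyz":[0,0,0.2],"yaw":0},{"xyz":[0,0,0],"yaw":0}]'
python3 -m creep '[{"xyz":[0,0,0],"yaw":0},{"xyz":[0,0,0],"yaw":0},{"xyz":[0,0,0],"yaw":0},{"xyz":[0,0,0],"yaw":0},{"xyz":[0,0,0],"yaw":0}]'
python3 - <<'E'
from h import *
a=np.mean([r.read_camera("scene").astype(float) for _ in range(8)],0).astype(np.uint8)
b=cv2.imread("pics/raw4.png")[:,:,::-1]
f=lambda i:cv2.resize(i[148:190,292:325],None,fx=12,fy=12,interpolation=2)
o=np.hstack([f(b),f(a)])
cv2.imwrite("pics/s5.png",o[:,:,::-1]);cv2.imwrite("pics/raw5.png",a[:,:,::-1]);o=r.observe();print(o["opening"]*91,o["tool_pos"],o["contact_force"],o["time"])
for l in ["pointer_tip","index_mark","knob_center"]:print(l,[(round(d["p"],2),np.round(d["point"],1).tolist()) for d in r.mark_of(l,"scene")[:2]])
E
```

```text
time: 13.8
tool_pos: [579.2, 2.1, 242.8]
tool_rot: [179.9, 0.0, 100.8]
contact_force: [4.7, 0.5, 5.0]
opening: 0.25
time: 14.3
tool_pos: [579.2, 2.1, 229.9]
tool_rot: [179.9, 0.0, 100.8]
contact_force: [4.2, 2.4, 5.4]
opening: 0.252
time: 14.8
tool_pos: [579.2, 2.1, 230.1]
tool_rot: [179.9, 0.0, 100.8]
contact_force: [5.2, 2.6, 6.0]
opening: 0.252
23.189602072486682 [579.20197705   2.0917141  230.13079312] [5.33945838 1.72138028 5.30567848] 15.2
pointer_tip [(0.58, [577.0, 33.1, 222.1])]
index_mark [(0.61, [571.5, 36.7, 210.5])]
knob_center [(0.57, [580.7, -2.0, 245.0]), (0.39, [591.9, -53.9, 2.9])]
```

View pics/s5.png

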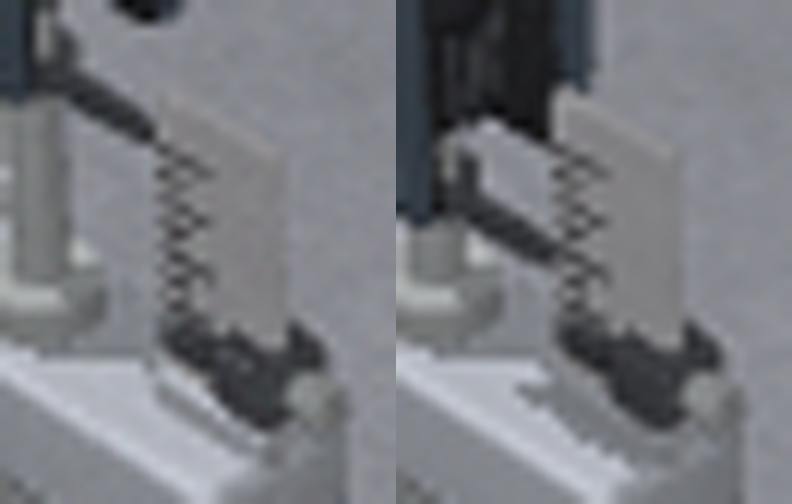

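```bash
python3 -m creep '[{"xyz":[0,0,0.1],"yaw":0},{"xyz":[0,0,0.2],"yaw":0},{"xyz":[0,0,0.2],"yaw":0},{"xyz":[0,0,0.1],"yaw":0},{"xyz":[0,0,0],"yaw":0}]'
python3 -m creep '[{"xyz":[0,0,0],"yaw":0},{"xyz":[0,0,0],"yaw":0},{"xyz":[0,0,0],"yaw":0},{"xyz":[0,0,0],"yaw":0},{"xyz":[0,0,0],"yaw":0}]'
python3 - <<'E'
from h import *
a=np.mean([r.read_camera("scene").astype(float) for _ in range(8)],0).astype(np.uint8)
b=cv2.imread("pics/raw4.png")[:,:,::-1]
f=lambda i:cv2.resize(i[155:187,295:319],None,fx=16,fy=16,interpolation=2)
o=np.hstack([f(b),f(a)]).astype(float);o=np.clip((o-20)*1.6,0,255)
cv2.imwrite("pics/s6.png",o[:,:,::-1]);cv2.imwrite("pics/raw6.png",a[:,:,::-1])
for l in ["pointer_tip","index_mark"]:print(l,[(round(d["p"],2),np.round(d["point"],1).tolist()) for d in r.mark_of(l,"scene")[:2]])
o=r.observe();print(o["tool_pos"],o["contact_force"],o["time"])
# image displacement per 5mm along surveyor y, and per mm z, in raw px
c,s=np.cos(.191),np.sin(.191);P=np.array([578.7-30*s,2.2+30*c,215])
q=proj("scene",[P,P+[-5*s,5*c,0],P-[0,0,1]]);print(q,q[1:]-q[0])
g=a.mean(2);print(g[166:184,300:314].astype(int))
E
```

```text
time: 15.85
tool_pos: [579.2, 2.1, 224.2]
tool_rot: [179.9, 0.0, 100.8]
contact_force: [4.1, 1.5, 5.9]
opening: 0.253
time: 16.35
tool_pos: [579.2, 2.1, 224.3]
tool_rot: [179.9, 0.0, 100.8]
contact_force: [4.3, 1.6, 7.2]
opening: 0.252
pointer_tip [(0.59, [573.1, 36.0, 213.0]), (0.55, [575.3, 31.9, 217.1])]
index_mark [(0.39, [573.2, 35.2, 212.8])]
[579.23431435   2.1236835  224.29625584] [3.77626752 1.48333452 6.55303121] 16.85
[[304.85420723 171.99198172]
 [306.61971262 173.07424224]
 [304.87187126 172.40351152]] [[1.76550538 1.08226053]
 [0.01766403 0.41152981]]
[[147 144 139 139 139 106 105 127  75 103 130 129 130 130]
 [ 88 127 143 137 138 134  70  79 128 128 129 129 129 128]
 [ 57  65 109 148 141 108 105 131 130 129 129 129 128 128]
 [ 50  55  60  70 124 136  71  81 131 130 129 128 128 128]
 [ 83  48  52  52  64  97 132  99  75 102 131 129 128 128]
 [129 116  53  49  56  93  76  78 128 101 130 129 129 128]
 [101 135 130 130  70  91 132 103 131 128 128 129 129 129]
 [ 96 134 133 137 138 128  76  80 131 129 128 128 127 129]
 [108 134 133 133 131 105  94  83  78 105 131 127 129 127]
 [133 132 131 133 132  89  56  61  78  93 131  94 132 131]
 [130 130 132 132 132  89  47  54  58  53  64  56  68 117]
 [129 127 130 132 134 130  68  41  51  48  60  63  59  63]
 [189 186 130 130 133 135 130  97  51  37  53  54  66  61]
 [132 133 132 133 129 129 137 132 127  82  50  54  56  60]
 [128 131 133 134 129 120 125 133 136 101  48  53  54  54]
 [180 126 131 133 133 121 119 120 130 135  67  48  54  55]
 [186 183 181 128 132 133 126 118 119 123 132  85  55  51]
 [195 189 186 185 183 131 135 130 122 119 121 124  98  67]][ WARN:0@6.336] global loadsave.cpp:1063 imwrite_ Unsupported depth image for selected encoder is fallbacked to CV_8U.
```

View pics/s6.png

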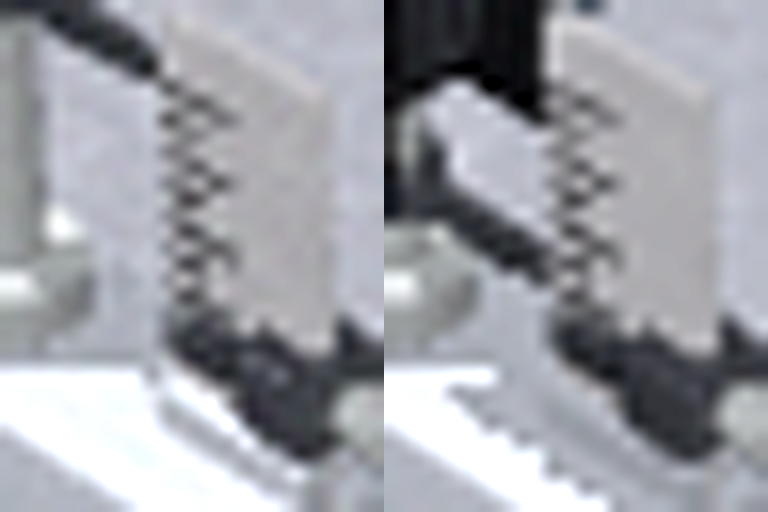

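Run:
```python
from h import *
from scipy.optimize import fsolve
c,s=np.cos(.191),np.sin(.191)
w=lambda x,y,z:[578.8+c*x-s*(y-55),2.2+s*x+c*(y-55),z]
p=lambda x,y,z:proj("scene",[w(x,y,z)])[0]
print("per x",p(1,90,212)-p(0,90,212))
for y in(88.5,90):
  for uv in((305.0,175.6),(305.0,176.0),(305.4,175.6)):
    q=fsolve(lambda v:p(v[0],y,v[1])-uv,[3,212]);print(y,uv,q,"d",246-q[1])
print("pointer centre x0",[p(0,y,246-30.2) for y in(80,85)])
# long marks: plate front face x=1.5
for d in (0,10,20,30,35):print(d,p(1.5,87,246-d),p(1.5,95,246-d))
print("plate corners top",p(1.5,87,258),p(1.5,113,258),"bottom",p(1.5,87,196),p(1.5,113,196))
zi=[];zp=[];xi=[]
for k in range(12):
    r.read_camera("scene")
    for l,L in(("index_mark",zi),("pointer_tip",zp)):
        for d in r.mark_of(l,"scene")[:1]:L.append(np.round(d["point"],1))
print(np.array(zi),np.array(zp));print(r.observe()["time"],r.observe()["tool_pos"])
g=r.read_camera("scene").mean(2);print(g[155:184,303:319].astype(int))
```

```text
per x [-0.37479272  0.22314116]
88.5 (305.0, 175.6) [  3.02789414 209.74785158] d 36.252148421617676
88.5 (305.0, 176.0) [  3.07260632 208.79530452] d 37.20469548347188
88.5 (305.4, 175.6) [  1.98746312 209.18005764] d 36.81994236070392
90 (305.0, 175.6) [  4.36463285 211.27548977] d 34.724510234506226
90 (305.0, 176.0) [  4.40923122 210.32536711] d 35.674632890003494
90 (305.4, 175.6) [  3.32684991 210.70914097] d 35.2908590342372
pointer centre x0 [array([303.040397  , 170.60441979]), array([304.79651928, 171.68003658])]
0 [304.39547995 159.74631947] [307.28541247 161.46076763]
10 [304.5772209  164.00502372] [307.44955112 165.72879814]
20 [304.75693627 168.21026509] [307.61181659 169.94288339]
30 [304.93464776 172.36278821] [307.77223011 174.10378271]
35 [305.02275889 174.41951172] [307.85174906 176.16452344]
plate corners top [304.1746868 154.5642482] [313.73943877 160.15979749] bottom [305.28414679 180.51263188] [314.48957863 186.28044969]
[[574.7  38.  212.7]
 [572.7  38.4 212.3]
 [572.5  36.1 212. ]
 [574.3  39.3 212.5]
 [573.2  35.5 211.1]
 [573.2  36.3 213.3]
 [571.8  37.9 21
[... 1690 characters left out ...]
 128 129 126 128 143 138 138]
 [132 132 105  92  85  78 106 130 128 128 129 126 125 117 145 140]
 [133 133  89  57  62  78  91 135  94 132 132 131 121  62 106 151]
 [132 132  89  47  53  57  55  59  59  65 119 134 130  52  57  91]
 [133 136 128  67  40  54  49  63  62  61  60  81  79  57  62  58]
 [129 133 136 133  97  51  36  56  56  66  64  63  63  59  63  61]
 [134 129 129 137 132 126  79  48  54  54  64  68  58  95 132 121]
 [134 126 119 125 130 137 100  49  53  54  58  63  71 133 139 132]
 [132 131 124 118 122 131 136  68  45  49  54  60  84 129 139 137]
 [130 133 134 129 120 120 123 134  86  51  51  56  53  93 127 123]
 [184 183 130 137 131 121 121 123 125  97  70  58  93 128 104 118]]
```

```bash
python3 -m creep '[{"xyz":[0,0,0.1],"yaw":0},{"xyz":[0,0,0.1],"yaw":0},{"xyz":[0,0,0.1],"yaw":0},{"xyz":[0,0,0.1],"yaw":0},{"xyz":[0,0,0],"yaw":0}]'
python3 -m creep '[{"xyz":[0,0,0],"yaw":0},{"xyz":[0,0,0],"yaw":0},{"xyz":[0,0,0],"yaw":0},{"xyz":[0,0,0],"yaw":0},{"xyz":[0,0,0],"yaw":0}]'
python3 - <<'E'
from h import *
zi=[];zp=[];A=[]
for k in range(16):
    A.append(r.read_camera("scene").astype(float))
    for l,L in(("index_mark",zi),("pointer_tip",zp)):
        for d in r.mark_of(l,"scene")[:1]:L.append(d["point"])
for n,L in(("i",zi),("p",zp)):
    L=np.array(L);L=L[L[:,2]>150];print(n,len(L),np.median(L,0).round(1),L[:,2].mean().round(2),L[:,2].std().round(2))
a=np.mean(A,0).astype(np.uint8)
f=lambda i:cv2.resize(i[155:187,295:319],None,fx=16,fy=16,interpolation=2)
cv2.imwrite("pics/s7.png",np.clip((f(a).astype(float)-20)*1.6,0,255).astype(np.uint8)[:,:,::-1])
o=r.observe();print(o["time"],o["tool_pos"],o["contact_force"],o["opening"]*91)
print(a.mean(2)[168:182,298:313].astype(int))
E
```

```text
time: 19.2
tool_pos: [579.2, 2.1, 220.4]
tool_rot: [179.8, 0.0, 100.8]
contact_force: [4.0, 1.5, 6.2]
opening: 0.253
time: 19.7
tool_pos: [579.2, 2.1, 220.4]
tool_rot: [179.8, 0.0, 100.8]
contact_force: [4.1, 1.7, 6.4]
opening: 0.255
i 15 [572.9  38.3 212.6] 212.95 1.32
p 16 [574.7  33.2 212.4] 212.83 1.66
22.1 [579.23511197   2.10841751 220.42084305] [3.78532821 1.40130804 6.53725756] 23.16193535823797
[[ 60  87 129 145 143 144 138 107 105 131 131 128 128 129 128]
 [ 54  57  64  86 124 143 140 132  71  81 132 130 129 128 128]
 [ 65  50  54  58  65 107 144 112 130  99  75 103 130 128 128]
 [125  88  49  53  56  61 110 140  74  79 128 101 130 129 129]
 [125 114  89  68  49  52  59  79 133 103 131 127 128 128 129]
 [109 102 100 135 109  65  48  69  78  80 131 130 128 128 128]
 [108  98 108 135 135 133 112 107  95  83  78 106 129 129 129]
 [108 114 133 134 133 134 134  89  56  59  78  92 132  94 132]
 [135 132 131 131 132 134 132  88  47  53  58  54  65  55  67]
 [133 133 133 131 130 132 134 130  68  41  52  49  62  64  59]
 [132 133 134 133 132 131 132 136 129  97  49  38  54  57  66]
 [128 131 133 134 134 133 128 130 137 132 126  81  50  54  54]
 [180 128 132 133 133 134 129 118 125 134 137 101  48  52  55]
 [189 181 127 128 132 134 134 122 119 120 131 136  67  49  53]]
```

View pics/s7.png

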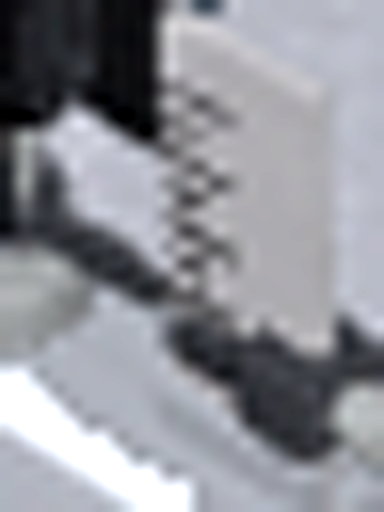

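```bash
python3 -m creep '[{"xyz":[0,0,0.03],"yaw":0},{"xyz":[0,0,0],"yaw":0},{"xyz":[0,0,0],"yaw":0},{"xyz":[0,0,0],"yaw":0},{"xyz":[0,0,0],"yaw":0}]'
python3 -m creep '[{"xyz":[0,0,0],"yaw":0},{"xyz":[0,0,0],"yaw":0},{"xyz":[0,0,0],"yaw":0},{"xyz":[0,0,0],"yaw":0},{"xyz":[0,0,0],"yaw":0}]'
python3 - <<'E'
from h import *
D=[]
for k in range(12):
    r.read_camera("scene");i=r.mark_of("index_mark","scene");p=r.mark_of("pointer_tip","scene")
    if i and p and min(i[0]["point"][2],p[0]["point"][2])>150:D.append(p[0]["point"][2]-i[0]["point"][2])
print(len(D),np.mean(D),np.std(D));o=r.observe();print(o["time"],o["tool_pos"],o["contact_force"])
E
```

```text
time: 22.6
tool_pos: [579.2, 2.1, 220.2]
tool_rot: [179.8, 0.0, 100.8]
contact_force: [4.3, 1.1, 7.6]
opening: 0.254
time: 23.1
tool_pos: [579.2, 2.1, 220.2]
tool_rot: [179.8, 0.0, 100.8]
contact_force: [4.4, 1.5, 7.4]
opening: 0.255
12 1.0000000000000024 1.8142950880897728
24.9 [579.22451164   2.08833384 220.21597959] [3.40187689 1.33630873 7.88022841]
```

```bash
python3 -m creep '[{"xyz":[0,0,0.03],"yaw":0},{"xyz":[0,0,0],"yaw":0},{"xyz":[0,0,0],"yaw":0},{"xyz":[0,0,0],"yaw":0},{"xyz":[0,0,0],"yaw":0}]'
python3 -c "
from bench import r
o=r.observe();print(o['time'],o['tool_pos'],o['contact_force'],o['opening']);print(r.hand_in())"
```

```text
time: 25.4
tool_pos: [579.3, 2.1, 220.0]
tool_rot: [179.8, 0.0, 100.8]
contact_force: [4.0, 0.8, 7.8]
opening: 0.248
25.4 [579.25705146   2.10539369 219.97686889] [4.03233029 0.77376191 7.75326008] 0.2477195037398455
the job is handed in; nothing more can be done
None
```

I pressed the lock button fully down, drew the spindle down about 34.5 mm, and handed the job in at 25.4 s with the knob still gripped at 40 N.

- **Button:** it bottomed hard at z = 206.2 mm under 9 N, and the picture afterwards shows it sunk into its collar.
- **Spindle:** it moved freely. The upward load at the end was about 7.8 N, which fits the spring, and I saw no sign of the knob slipping.
- **Level:** my estimates of the index's depth below zero disagreed a little:
  - Comparing pointer and index with the networks gave 34.4, 33.9 and 35.2 mm in three sets, about 34.5 on average.
  - My pixel geometry gave about 34.3 to 35.9 mm.
  - I stopped at about 34.5 mm by the tool's travel, so the remaining uncertainty is roughly ±1 mm. I can't rule out that the pointer is slightly past the index.
- **Not checked at the end:** I took no picture after the last 0.3 mm step, so the final level rests on the tool reading. The index looked unmoved in the earlier close-ups, and the arm never came near the bottles or palette, but I did not re-measure those.

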